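Sort pipe fittings back into their stock trays

TASK

Sort the four loose pipe fittings on the bench (a tee, an elbow, a union and a floor flange) back into the blue stock trays: each belongs in the tray whose back half already holds that kind. Lay each one flat on the floor of the empty front half of its tray, not on the stock or the rim, and let go of it. Do not knock over the tin of jointing paste that stands among them.

Things in the scene. Friction and masses are not known exactly. Their poses are not given: they have to be found in the camera images.
- tee_center (a point): Loose steel pipe tee, 0.26 kg, lying flat at any yaw, 36 mm high: 66 mm run along x, branch to +y, all 36 mm in diameter. The point: middle of its 66 x 51 mm outline, half-way up (18 mm). Branch end face 25.5 mm from it in +y, back of the run 25.5 mm in -y: grip over these two, 51 mm, along y.
- elbow_center (a point): Loose steel 90 degree pipe elbow, 0.20 kg, lying flat at any yaw, 36 mm high: legs of 36 mm diameter to +x and to +y. The point: middle of its 51 x 51 mm outline, half-way up (18 mm). End faces 25.5 mm from it in +x and +y, outer sides of the legs 25.5 mm in -x and -y: grip at 51 mm along x or along y.
- union_center (a point): Loose steel pipe union, 0.36 kg, at any yaw: straight, 54 mm long along x, with an eight-sided nut (48 mm across flats, 22 mm long) round its middle and narrower ends (35 mm). It lies on a flat of the nut; two flats stand upright to +y and -y: grip over them, 48 mm, along y. The point: its middle, half-way up (24 mm).
- flange_center (a point): Loose steel floor flange, 0.34 kg, lying plate down: round plate 78 mm across, 8 mm thick, with four screw holes; on it a round hub, 38 mm in diameter, up to 30 mm above the underside: grip the hub, any direction. The point: on its axis, half-way up (15 mm); z up.
- tee_tray (a point): Fixed blue tray, one of four alike, 118 mm wide (y), 188 mm long (x); walls 4 mm thick, 50 mm high, low (30 to 34 mm) at the front (-x, to the robot). Two pipe tees lie fixed in its back half. The point: middle of the empty front half, on the floor's top face, 4 mm above the bench. Empty floor: 48 mm from the point to either side in x, 55 mm in y. x to the tray's back, z up.
- elbow_tray (a point): Fixed blue tray, one of four alike, 118 mm wide (y), 188 mm long (x); walls 4 mm thick, 50 mm high, low (30 to 34 mm) at the front (-x, to the robot). Two pipe elbows lie fixed in its back half. The point: middle of the empty front half, on the floor's top face, 4 mm above the bench. Empty floor: 48 mm from the point to either side in x, 55 mm in y. x to the tray's back, z up.
- union_tray (a point): Fixed blue tray, one of four alike, 118 mm wide (y), 188 mm long (x); walls 4 mm thick, 50 mm high, low (30 to 34 mm) at the front (-x, to the robot). Two pipe unions lie fixed in its back half. The point: middle of the empty front half, on the floor's top face, 4 mm above the bench. Empty floor: 48 mm from the point to either side in x, 55 mm in y. x to the tray's back, z up.
- flange_tray (a point): Fixed blue tray, one of four alike, 118 mm wide (y), 188 mm long (x); walls 4 mm thick, 50 mm high, low (30 to 34 mm) at the front (-x, to the robot). Two floor flanges, stacked, are fixed in its back half. The point: middle of the empty front half, on the floor's top face, 4 mm above the bench. Empty floor: 48 mm from the point to either side in x, 55 mm in y. x to the tray's back, z up.
- tin_center (a point): Closed tin of jointing paste, loose, standing upright on the bench among the fittings: 54 mm in diameter, 66 mm high, 0.3 kg. The point: its middle, half-way up (33 mm); z up. Not to be knocked over.

How it is judged:
By the outcome, as a careful person would: the job done as asked, in the order asked, and still so for the second after the job is handed in, with the robot touching nothing.
It also fails if it takes over 106 s, if anything falls off the work surface, if the arm or the gripper's body presses on something with over 40 N, if the wrist force passes 120 N, or if a joint passes its speed limit or range.

ROBOT

A 6-joint arm with a two-finger parallel gripper is mounted at the origin on the work surface. World frame = base frame: x ahead of the robot, y to its left, z up, the work surface at z = 0. Lengths are in m, angles in rad, forces in N, time in s.
With the tool pointing down it reaches from about 0.275 to 0.75 m from the base axis. Payload 10.2 kg.
Tool frame: the origin (TCP) lies at the very end of the fingers, on their centre line; the grasp point (between the pads) lies 19 mm behind it; z points along the fingers, y is the direction in which the jaws open and shut (so a half turn about z gives the same grasp; the last joint's range is limited). The gripper opens to 88 mm and grips with 3 to 60 N. Pads are 18 mm wide; open, the fingers measure 123 mm over their backs; the gripper's body (75 mm by 187 mm) begins 45 mm behind the grasp point.
Start: joints at [0.908, 0.313, 1.498, -0, 1.331, -0.223], TCP at [0.224, 0.475, 0.239] pointing down, gripper open.
Joint ranges: [-2.94, 2.94], [-0.97, 2.17], [0.19, 2.56], [-1.23, 4.37], [0.02, 3.11], [-2.88, 2.88]. Speed limits (rad/s): [2.39, 2.39, 3.01, 3.14, 3.14, 3.14].

INTERFACE

Orientations are given as a unit quaternion [w, x, y, z].
In Python, from workcell import get_obs, vision, ticket, nets gives the robot as it stands.
- The arm moves only by the shell command python3 -m pendant 'ROWS'. ROWS is a JSON object of lists of equal length, an entry for each row: "linear": the shift along the tool's x, y, z in cm, a list of three; "turn": the turn, a rotation vector about the tool's x, y, z in degrees, a list of three; "grip": the finger opening in cm, from 0 to 8.81. In form: {"linear": [[tx, ty, tz], ...], "turn": [[wx, wy, wz], ...], "grip": [grip, ...]}. A call has 1 to 10 rows; each row shifts and turns the commanded pose from where the row before left it, along the tool's axes as they then stand; what a row does not reach is not made up. A row lasts 1/10 s, in which the tool goes at most 50 mm and 8.59 degrees, less where a joint would pass 70% of its speed; a pose out of reach is approached as far as the arm can. A call with a gripper value outside its range is refused whole. The fingers move at their own pace and stop on an object; the grip force is fixed at half the most. Time passes only in rows, so rows that do not move let the fingers close. It gives the time, the measured TCP pose, the force and the opening at its end, in the units of the state.
- get_obs(): the state, without advancing time (a new reading comes with each control period).
- vision.snapshot(name): name is "scene" or "top" or "wrist"; returns a dict with "color" (384x512x3 uint8, red, green, blue), "fx", "fy", "cx", "cy" (pixels), "eye" and "orientation" of the camera in the world. Camera axes: x right, y up, looking along -z (the intrinsics and any distortion apply to the point x, -y, -z); pixel columns grow to the right and rows downward; lengths in m; the calibration is good to about 2 mm. The wrist camera is an equidistant fisheye: a pixel r from the principal point sees the ray r / f radians off the axis. A picture is of the moment at which its call begins. There is no depth.
- ticket.hand_in(): hands the job in, once; it reports no verdict.
Trained networks look in a picture, given as the dict that the camera call returned (one of the last four; its "shot" number tells which), for a name from the list of things; names that differ only in an ending like _2 or _b are one class to them, and where a whole thing is asked for, a point or a joint stands for the part that bears it (a point fixed in the world has none). Each returns a list of dicts, best first, with "p" (0 to 1); they miss things now and then, are a little off and sometimes report something else, mostly with a low value. They report only what shows in the picture. A call takes as long as a camera call.
- nets.regions_of(thing, picture): "pixels" (384x512 bool, what is visible of it) and "bbox" ([left, top, right, bottom] in pixels, round what is visible of it).
The state is a dict: "time": time; "joint_positions": joint angles; "joint_velocities": joint speeds; "effort": joint torques, N m; "position": TCP position; "orientation": TCP orientation; "contact_force": force on the tool from outside, world axes, zero at the start; "wrist_torque": the same for the moment, N m; "finger_gap": finger opening in m.
Only numpy, scipy, OpenCV 4.12 (cv2) and the standard library are available. Lean on these libraries where they do the work, as an engineer would, in place of code of your own. Each camera call takes 0.05 s, during which the arm holds its last target.

## Working session

There is one attempt and no reset: what is moved stays moved. The work goes in short steps, Python scripts to look and compute and a shell command to move; the robot and the scene stay as the last step left them, time stands still between calls to the robot, and variables do not carry over. Pictures are saved under pics/ and viewed, and the job is handed in when it is done.

```bash
mkdir -p pics; ls; python3 - <<'E'
from workcell import get_obs, vision
import cv2
o=get_obs();print(o)
for n in ("scene","top","wrist"):
    s=vision.snapshot(n);cv2.imwrite(f"pics/a_{n}.png",s["color"][:,:,::-1]);print({k:v for k,v in s.items() if k!="color"})
E
```

```text
pics
{'time': 0.0, 'joint_positions': array([ 9.07588381e-01,  3.13440893e-01,  1.49839802e+00, -6.92750249e-06,
        1.33098287e+00, -2.23371765e-01]), 'joint_velocities': array([-0.00064142, -0.00077485, -0.00131405, -0.00081446, -0.00152951,
        0.00161507]), 'effort': array([ 3.78357909e-04, -4.02203357e+01, -2.52273452e+01,  6.95584947e-02,
        3.52099934e-02, -1.50548367e-04]), 'position': array([0.22339456, 0.47484607, 0.23818043]), 'orientation': array([-2.60555408e-04,  2.18148841e-01,  9.75915317e-01, -5.56605436e-04]), 'contact_force': array([ 0.54770364,  0.48500985, -1.57476876]), 'wrist_torque': array([-0.01744672,  0.00526663, -0.0432709 ]), 'finger_gap': 0.08782165479929313}
{'fx': 361.89608057091755, 'fy': 361.89608057091755, 'cx': 260.505399962588, 'cy': 190.8254024678704, 'eye': array([ 1.19339676, -0.19999889,  0.87607847]), 'orientation': array([0.75741412, 0.27865298, 0.2010679 , 0.55520092]), 'shot': 1}
{'fx': 473.3437765616378, 'fy': 473.3437765616378, 'cx': 256.4740305158227, 'cy': 192.31749098355488, 'eye': array([ 2.92746977e-01, -1.02833959e-04,  1.33695573e+00]), 'orientation': array([ 0.70573578,  0.06925818, -0.06737933, -0.70185492]), 'shot': 2}
{'fx': 297.3186396354542, 'fy': 297.3186396354542, 'cx': 251.7246714997319, 'cy': 193.67790927727083, 'eye': array([0.16504415, 0.50326091, 0.38402749]), 'orientation': array([ 0.83733659, -0.10901283, -0.06826567,  0.53134117]), 'shot': 3}
```

View pics/a_scene.png

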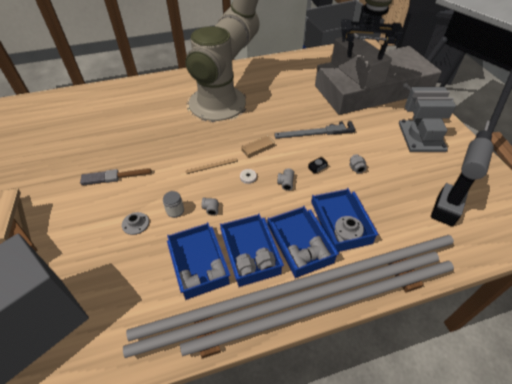

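View pics/a_top.png

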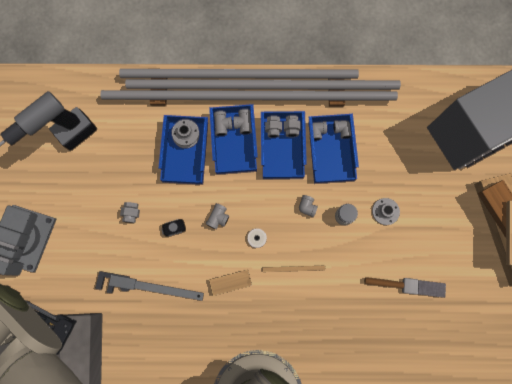

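View pics/a_wrist.png

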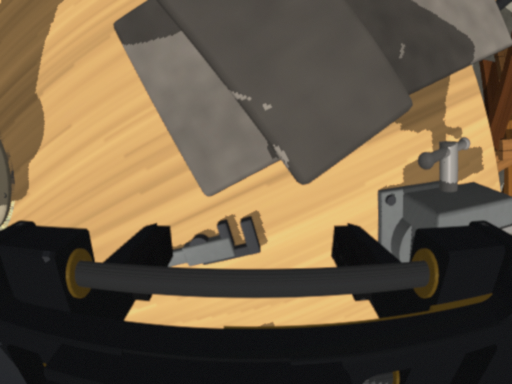

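```bash
cat > h.py <<'E'
import numpy as np, cv2
from scipy.spatial.transform import Rotation as R
from workcell import get_obs, vision, nets, ticket
def Rq(q): return R.from_quat([q[1],q[2],q[3],q[0]])
def ray(s,u,v,fish=False):
    x=(u-s["cx"])/s["fx"]; y=(v-s["cy"])/s["fy"]
    if fish:
        r=np.hypot(x,y); k=np.sin(r)/max(r,1e-9); d=np.array([x*k,-y*k,-np.cos(r)])
    else: d=np.array([x,-y,-1.])
    return Rq(s["orientation"]).apply(d)
def atz(s,u,v,z,fish=False):
    d=ray(s,u,v,fish); e=s["eye"]; return e+d*(z-e[2])/d[2]
def proj(s,P,fish=False):
    p=Rq(s["orientation"]).inv().apply(np.atleast_2d(P)-s["eye"])
    x,y,z=p[:,0],-p[:,1],-p[:,2]
    if fish:
        rr=np.hypot(x,y); th=np.arctan2(rr,z); k=th/np.maximum(rr,1e-9)
        return np.c_[s["cx"]+s["fx"]*x*k, s["cy"]+s["fy"]*y*k]
    return np.c_[s["cx"]+s["fx"]*x/z, s["cy"]+s["fy"]*y/z]
def snap(n,f):
    s=vision.snapshot(n); cv2.imwrite(f"pics/{f}.png",s["color"][:,:,::-1]); return s
E
python3 - <<'E'
from h import *
for n in ("top","scene"):
    s=snap(n,"b_"+n)
    for t,z in dict(tee_center=.018,elbow_center=.018,union_center=.024,flange_center=.015,tin_center=.033,tee_tray=.02,elbow_tray=.02,union_tray=.02,flange_tray=.02).items():
        for r in nets.regions_of(t,s)[:3]:
            m=r["pixels"]; v,u=np.nonzero(m)
            if len(u)==0: continue
            print(n,t,round(r["p"],2),r["bbox"],len(u),atz(s,u.mean()+0,v.mean()+0,z).round(4))
            if r["p"]>.5: np.save(f"m_{n}_{t}.npy",m)
    import pickle; pickle.dump(s,open(f"s_{n}.pkl","wb"))
E
```

```text
top tee_center 0.63 [205.6, 203.2, 232.3, 224.6] 357 [0.4816 0.1116 0.018 ]
top elbow_center 0.73 [205.2, 205.4, 230.4, 226.3] 350 [0.4795 0.1128 0.018 ]
top elbow_center 0.55 [296.0, 191.2, 315.8, 219.3] 300 [ 0.5128 -0.1405  0.018 ]
top elbow_center 0.51 [213.5, 105.3, 261.5, 173.4] 2998 [0.7097 0.0719 0.018 ]
top union_center 0.81 [121.4, 203.2, 140.4, 225.0] 329 [0.4916 0.3601 0.024 ]
top flange_center 0.8 [374.6, 199.2, 398.8, 226.4] 546 [ 0.5002 -0.3605  0.015 ]
top tin_center 0.6 [334.8, 202.8, 355.5, 225.5] 392 [ 0.4867 -0.2456  0.033 ]
top tee_tray 0.55 [211.7, 104.5, 261.8, 174.7] 3037 [0.7084 0.072  0.02  ]
top elbow_tray 0.71 [310.6, 114.7, 357.9, 184.7] 3009 [ 0.6818 -0.2159  0.02  ]
top union_tray 0.6 [260.3, 112.9, 307.1, 176.6] 2995 [ 0.692  -0.0724  0.02  ]
scene tee_center 0.76 [277.7, 164.7, 293.7, 186.9] 248 [0.4769 0.1169 0.018 ]
scene elbow_center 0.67 [201.6, 196.7, 216.5, 215.4] 241 [ 0.5129 -0.138   0.018 ]
scene union_center 0.5 [349.8, 153.0, 364.9, 174.4] 210 [0.4893 0.3638 0.024 ]
scene flange_center 0.74 [121.8, 213.8, 150.0, 236.4] 495 [ 0.5089 -0.3588  0.015 ]
scene flange_center 0.25 [167.6, 224.2, 231.4, 299.7] 3342 [ 0.6839 -0.2108  0.015 ]
scene tin_center 0.78 [160.9, 192.2, 185.0, 216.0] 465 [ 0.4858 -0.2434  0.033 ]
scene tee_tray 0.77 [265.9, 204.3, 336.8, 277.2] 3173 [0.711  0.0785 0.02  ]
scene elbow_tray 0.69 [169.0, 223.3, 230.1, 296.7] 3291 [ 0.6871 -0.2109  0.02  ]
scene union_tray 0.77 [220.8, 212.8, 283.4, 288.6] 3147 [ 0.6961 -0.0648  0.02  ]
scene union_tray 0.32 [163.0, 194.4, 184.2, 216.7] 467 [ 0.4761 -0.2426  0.02  ]
scene flange_tray 0.94 [309.1, 188.8, 377.0, 254.0] 2754 [0.6808 0.2214 0.02  ]
```

```bash
python3 - <<'E'
import cv2,numpy as np
t=cv2.imread("pics/b_top.png");s=cv2.imread("pics/b_scene.png")
f=lambda c,w,h:cv2.resize(c,(w,h),interpolation=cv2.INTER_CUBIC)
a=np.hstack([f(t[190:240,190:240],266,266),f(t[190:240,285:335],266,266),f(t[190:240,105:155],266,266)])
b=np.hstack([f(s[150:200,262:312],266,266),f(s[180:230,185:235],266,266),f(s[140:190,335:385],266,266)])
cv2.imwrite("pics/c_zoom.png",np.vstack([a,b]))
c=t[95:195,150:370];cv2.imwrite("pics/c_trays.png",f(c,792,360))
E
```

```text
(no output)
```

View pics/c_zoom.png

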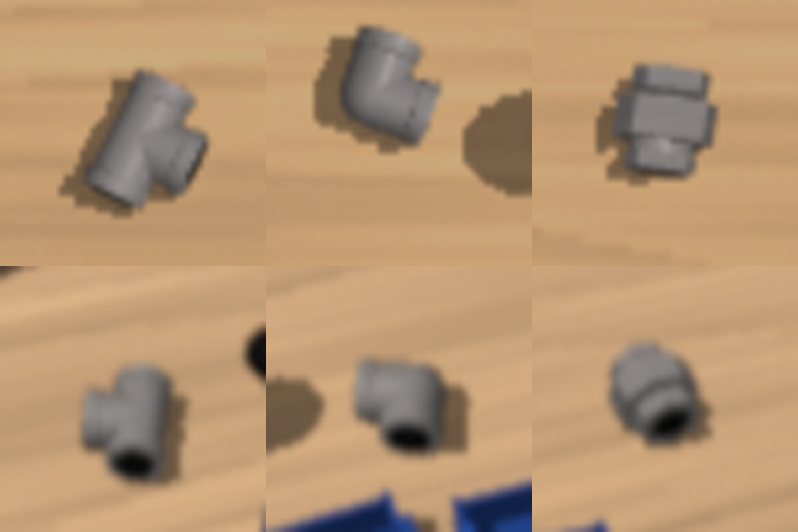

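View pics/c_trays.png

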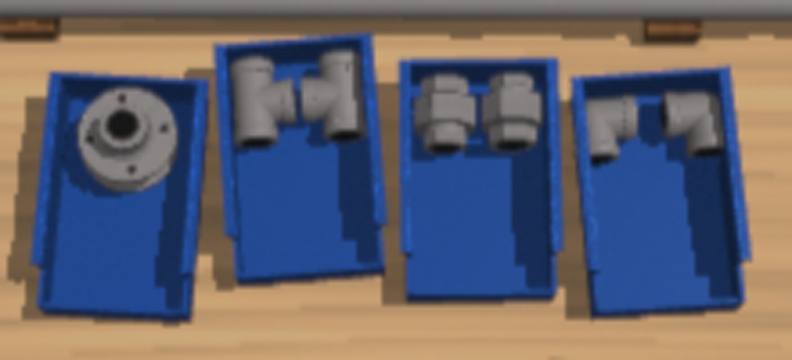

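```bash
cat > fit.py <<'E'
from h import *
from scipy.optimize import minimize, differential_evolution
def cyl(a,b,r,n=24):
    a,b=np.array(a,float),np.array(b,float); d=(b-a)/np.linalg.norm(b-a)
    u=np.cross(d,[0,0,1.]) if abs(d[2])<.9 else np.array([1.,0,0]); u/=np.linalg.norm(u); w=np.cross(d,u)
    t=np.arange(n)*2*np.pi/n
    ring=r*(np.outer(np.cos(t),u)+np.outer(np.sin(t),w)); return np.r_[a+ring,b+ring]
def octo():
    t=np.pi/8+np.arange(8)*np.pi/4; r=24/np.cos(np.pi/8)
    return np.array([[x,r*np.cos(q),r*np.sin(q)] for x in(-11,11) for q in t])
def box(x0,x1,y0,y1,z0,z1): return np.array([[x,y,z] for x in(x0,x1) for y in(y0,y1) for z in(z0,z1)],float)
M={}  # mm, z about bench
M["tee_center"]=[p+[0,0,18] for p in (cyl((-33,-7.5,0),(33,-7.5,0),18),cyl((0,-7.5,0),(0,25.5,0),18))]
M["elbow_center"]=[p+[0,0,18] for p in (cyl((-7.5,-7.5,0),(25.5,-7.5,0),18),cyl((-7.5,-7.5,0),(-7.5,25.5,0),18),cyl((-7.5,-7.5,-18),(-7.5,-7.5,18),13))]
M["union_center"]=[p+[0,0,24] for p in (cyl((-27,0,0),(27,0,0),17.5),octo())]
M["flange_center"]=[cyl((0,0,0),(0,0,8),39),cyl((0,0,8),(0,0,30),19)]
M["tin_center"]=[cyl((0,0,0),(0,0,66),27)]
M["tray"]=[np.r_[box(-52,136,-59,59,0,30),box(-20,136,-59,59,30,50)]]
SS=8
def sil(s,name,x,y,yaw,roi,fish=False):
    u0,v0,u1,v1=roi; img=np.zeros(((v1-v0)*SS,(u1-u0)*SS),np.uint8)
    Rz=R.from_euler("z",yaw)
    for P in M[name]:
        W=Rz.apply(P/1000.)+[x,y,0]
        q=(proj(s,W,fish)+.5-[u0,v0])*SS
        cv2.fillConvexPoly(img,cv2.convexHull(np.round(q*16).astype(np.int32)),1,shift=4)
    return cv2.resize(img.astype(np.float32),(u1-u0,v1-v0),interpolation=cv2.INTER_AREA)
def fit(name,views,x0,yaws,fish=False):
    # views: list (s,mask)
    V=[]
    for s,m in views:
        v,u=np.nonzero(m); roi=(max(u.min()-8,0),max(v.min()-8,0),u.max()+9,v.max()+9)
        V.append((s,m[roi[1]:roi[3],roi[0]:roi[2]].astype(np.float32),roi))
    def cost(p):
        c=0
        for s,m,roi in V:
            a=sil(s,name,p[0],p[1],p[2],roi,fish); c+=1-np.minimum(a,m).sum()/np.maximum(a,m).sum()
        return c/len(V)
    best=None
    for y in yaws:
        r=minimize(cost,[*x0,y],method="Nelder-Mead",options=dict(initial_simplex=np.array([[*x0,y],[x0[0]+.008,x0[1],y],[x0[0],x0[1]+.008,y],[x0[0],x0[1],y+.2]]),xatol=1e-4,fatol=1e-4))
        if best is None or r.fun<best.fun: best=r
    return best
E
cat > runfit.py <<'E'
from fit import *; import pickle,os
S={n:pickle.load(open(f"s_{n}.pkl","rb")) for n in("top","scene")}
init=dict(tee_center=(.48,.112),elbow_center=(.513,-.14),union_center=(.491,.36),flange_center=(.503,-.36),tin_center=(.486,-.245))
U=dict(tee_center=(217,216),elbow_center=(306,206),union_center=(130,213),flange_center=(386,211),tin_center=(345,214))
res={}
for t,x0 in init.items():
    views={}
    for n in S:
        f=f"m_{n}_{t}.npy"
        m=None
        for r in nets.regions_of(t,S[n]) if 0 else []: pass
        m=np.load(f)
        if n=="top" and not m[U[t][1]-4:U[t][1]+4,U[t][0]-4:U[t][0]+4].any(): m=None
        if m is not None: views[n]=(S[n],m)
    ys=np.arange(8)*np.pi/4 if t[:3] in("tee","elb","uni") else [0]
    for sel in (["top"],["scene"],["top","scene"]):
        if all(k in views for k in sel):
            r=fit(t,[views[k] for k in sel],x0,ys); print(t,sel,r.x[:2].round(4),np.degrees(r.x[2]).round(1),r.fun.round(3))
for t,x0,seed in (("flange_tray",(.64,.215),None),("tee_tray",(.665,.075),None),("union_tray",(.65,-.072),None),("elbow_tray",(.64,-.216),None)):
    vs=[]
    for n in S:
        s=S[n]; hsv=cv2.cvtColor(s["color"],cv2.COLOR_RGB2HSV)
        b=((hsv[...,0]>100)&(hsv[...,0]<130)&(hsv[...,1]>120)).astype(np.uint8)
        nn,l,st,c=cv2.connectedComponentsWithStats(b)
        p=proj(s,[*x0,.004])[0].round().astype(int); k=l[p[1],p[0]]
        if k==0: print("no seed",t,n); continue
        cc=cv2.findContours((l==k).astype(np.uint8),cv2.RETR_EXTERNAL,cv2.CHAIN_APPROX_NONE)[0]
        h=cv2.convexHull(np.vstack(cc)); m=np.zeros(b.shape,np.uint8); cv2.fillConvexPoly(m,h,1); vs.append((s,m))
    for v in vs: 
        r=fit("tray",[v],x0,[0]); print(t,r.x[:2].round(4),np.degrees(r.x[2]).round(1),r.fun.round(3))
    r=fit("tray",vs,x0,[0]); print(t,"both",r.x[:2].round(4),np.degrees(r.x[2]).round(1),r.fun.round(3))
E
sed -i 's/x0\[0\]+.008/x0[0]+.008/' fit.py
python3 - <<'E'
# elbow top mask: second-best hit is the right one
from h import *; import pickle
s=snap("top","d_top"); s0=s
for r in nets.regions_of("elbow_center",s):
    m=r["pixels"]
    if m[202:210,302:310].any(): np.save("m_top_elbow_center.npy",m); pickle.dump(s,open("s_top.pkl","wb")); print("ok",m.sum()); break
E
python3 runfit.py
```

```text
ok 261
tee_center ['top'] [0.4799 0.1091] 155.4 0.112
tee_center ['scene'] [0.4769 0.1145] 158.0 0.172
tee_center ['top', 'scene'] [0.4795 0.111 ] 152.7 0.165
elbow_center ['top'] [ 0.512  -0.1387] 250.2 0.138
elbow_center ['scene'] [ 0.5111 -0.1376] 248.8 0.14
elbow_center ['top', 'scene'] [ 0.512  -0.1385] 250.8 0.141Traceback (most recent call last):
  File "runfit.py", line 12, in <module>
    m=np.load(f)
    fid = stack.enter_context(open(os.fspath(file), "rb"))
                              ~~~~^^^^^^^^^^^^^^^^^^^^^^^
FileNotFoundError: [Errno 2] No such file or directory: 'm_scene_union_center.npy'
```

```bash
python3 - <<'E'
from h import *; import pickle
s=snap("scene","d_scene")
r=nets.regions_of("union_center",s)[0]; print(r["p"],r["bbox"]); np.save("m_scene_union_center.npy",r["pixels"])
pickle.dump(s,open("s_scene.pkl","wb"))
E
python3 runfit.py
```

```text
0.72 [349.9, 152.5, 363.0, 175.1]
tee_center ['top'] [0.4799 0.1091] 155.4 0.112
tee_center ['scene'] [0.4769 0.1145] 158.0 0.172
tee_center ['top', 'scene'] [0.4795 0.111 ] 152.7 0.165
elbow_center ['top'] [ 0.512  -0.1387] 250.2 0.138
elbow_center ['scene'] [ 0.5111 -0.1376] 248.8 0.14
elbow_center ['top', 'scene'] [ 0.512  -0.1385] 250.8 0.141
union_center ['top'] [0.4918 0.3604] -2.2 0.068
union_center ['scene'] [0.4885 0.3636] 175.8 0.119
union_center ['top', 'scene'] [0.4915 0.3608] 176.3 0.112
flange_center ['top'] [ 0.5029 -0.3634] -1.1 0.099
flange_center ['scene'] [ 0.4992 -0.3604] 12.0 0.053
flange_center ['top', 'scene'] [ 0.4999 -0.3611] 4.8 0.094
tin_center ['top'] [ 0.4863 -0.2446] 2.9 0.058
tin_center ['scene'] [ 0.4863 -0.2434] 4.2 0.066
tin_center ['top', 'scene'] [ 0.486  -0.2439] 2.1 0.065
flange_tray [0.6334 0.2176] -3.2 0.048
flange_tray [ 0.7272 -0.0576] 85.2 0.643
flange_tray both [0.6333 0.2177] -3.2 0.383
tee_tray [0.6652 0.0686] 5.3 0.081
tee_tray [ 0.707  -0.0623] 104.8 0.656
tee_tray both [0.6644 0.0681] 5.8 0.387
union_tray [ 0.6504 -0.0708] 1.2 0.08
union_tray [ 0.7261 -0.0675] 84.3 0.643
union_tray both [ 0.6483 -0.0691] 1.6 0.386
elbow_tray [ 0.6393 -0.2174] 4.1 0.045
elbow_tray [ 0.6344 -0.214 ] 3.9 0.079
elbow_tray both [ 0.6386 -0.2163] 4.3 0.068
```

```bash
cat > plan.py <<'E'
import sys
from h import *
# usage: plan.py x y z axisdeg : deltas in tool frame
o=get_obs(); Rt=Rq(o["orientation"]); p=o["position"]
x,y,z,a=map(float,sys.argv[1:5])
d=Rt.inv().apply(np.array([x,y,z])-p)*100
ty=Rt.apply([0,1,0]); tz=Rt.apply([0,0,1]); cur=np.degrees(np.arctan2(ty[1],ty[0]))
dw=(a-cur+90)%180-90   # world yaw; about tool z it is -dw
print("t",round(o["time"],2),"pos",p.round(4),"axis",round(cur,1),"tilt",Rt.inv().apply([0,0,-1]).round(4),"shift cm",d.round(2),"tool-z turn",round(-dw,1),"gap",round(o["finger_gap"],4),"j",o["joint_positions"].round(2),"F",o["contact_force"].round(1))
E
python3 plan.py .4795 .1105 .10 65
```

```text
t 1.35 pos [0.2235 0.475  0.2387] axis 64.8 tilt [0. 0. 1.] shift cm [-38.68 -22.09  13.87] tool-z turn -0.2 gap 0.0879 j [ 0.91  0.31  1.5  -0.    1.33 -0.22] F [-0.2 -0.3 -0.2]
```

```bash
python3 -m pendant '{"linear":[[-3.9,-2.2,0.5],[-3.9,-2.2,0.5],[-3.9,-2.2,0.5],[-3.9,-2.2,0.5],[-3.9,-2.2,1],[-3.9,-2.2,1],[-3.9,-2.2,1],[-3.9,-2.2,1],[-3.9,-2.2,1],[-3.6,-2.2,1]],"turn":[[0,0,0],[0,0,0],[0,0,0],[0,0,0],[0,0,0],[0,0,0],[0,0,0],[0,0,0],[0,0,0],[0,0,0]],"grip":[8.8,8.8,8.8,8.8,8.8,8.8,8.8,8.8,8.8,8.8]}'; python3 plan.py .4795 .1105 .006 65
```

```text
time: 2.35
position: [0.4811, 0.1094, 0.1585]
orientation: [0.0, 0.218, 0.976, 0.0]
contact_force: [-0.2, 0.1, -0.1]
finger_gap: 0.0876
t 2.35 pos [0.4811 0.1094 0.1585] axis 64.8 tilt [ 5.e-04 -2.e-04  1.e+00] shift cm [ 0.2   0.03 15.25] tool-z turn -0.2 gap 0.0876 j [-0.01  0.32  1.7   0.    1.11 -1.15] F [-0.2  0.1 -0.1]
```

```bash
python3 - <<'E'
from h import *
s=snap("wrist","e_wrist")
print(proj(s,[[.4795,.1105,.018]],True))
E
```

```text
[[251.49856817 181.30081212]]
```

View pics/e_wrist.png

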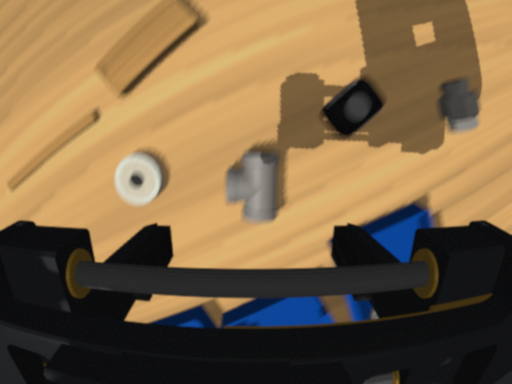

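```bash
python3 -m pendant '{"linear":[[0.2,0,3.5],[0,0,4],[0,0,4],[0,0,2.5],[0,0,1.2],[0,0,0],[0,0,0],[0,0,0],[0,0,0],[0,0,0]],"turn":[[0,0,0],[0,0,0],[0,0,0],[0,0,0],[0,0,0],[0,0,0],[0,0,0],[0,0,0],[0,0,0],[0,0,0]],"grip":[8.8,8.8,8.8,8.8,8.8,8.8,4,4,4,4]}'; python3 -m pendant '{"linear":[[0,0,0],[0,0,-2],[0,0,-4],[0,0,-4],[0,0,-1]],"turn":[[0,0,0],[0,0,0],[0,0,0],[0,0,0],[0,0,0]],"grip":[4,4,4,4,4]}'; python3 plan.py .6652 .0686 .12 95.3
```

```text
time: 3.4
position: [0.4786, 0.1121, 0.0074]
orientation: [0.001, 0.218, 0.976, 0.0]
contact_force: [0.3, -0.6, 0.8]
finger_gap: 0.0581
time: 3.9
position: [0.4796, 0.1121, 0.1201]
orientation: [0.003, 0.218, 0.976, 0.001]
contact_force: [0.2, -0.8, -2.6]
finger_gap: 0.0503
t 3.9 pos [0.4796 0.1121 0.1201] axis 64.8 tilt [ 0.0053 -0.0024  1.    ] shift cm [-18.64   3.96   0.12] tool-z turn -30.5 gap 0.0503 j [-0.01  0.37  1.75 -0.    1.01 -1.14] F [ 0.2 -0.8 -2.6]
```

```bash
python3 -m pendant '{"linear":[[-3.5,0.8,0],[-4,0.8,0],[-4,0.8,0],[-4,0.8,0],[-3.1,0.8,0],[0,0,0],[0,0,1],[0,0,1],[0,0,1],[0,0,0]],"turn":[[0,0,0],[0,0,0],[0,0,0],[0,0,0],[0,0,0],[0,0,-7.6],[0,0,-7.6],[0,0,-7.6],[0,0,-7.6],[0,0,0]],"grip":[4,4,4,4,4,4,4,4,4,4]}'; python3 plan.py .6652 .0686 .012 95.3
```

```text
time: 4.9
position: [0.6621, 0.0691, 0.0833]
orientation: [-0.003, -0.046, 0.999, 0.0]
contact_force: [-0.2, -0.3, -3.6]
finger_gap: 0.0504
t 4.9 pos [0.6621 0.0691 0.0833] axis 95.3 tilt [-5.5e-03 -8.0e-04  1.0e+00] shift cm [-0.34 -0.08  7.13] tool-z turn -0.0 gap 0.0504 j [-0.07  0.76  1.2  -0.    1.19 -1.73] F [-0.2 -0.3 -3.6]
```

```bash
python3 -m pendant '{"linear":[[-0.3,0,2.5],[0,0,2],[0,0,1],[0,0,0.6],[0,0,0.4],[0,0,0],[0,0,0]],"turn":[[0,0,0],[0,0,0],[0,0,0],[0,0,0],[0,0,0],[0,0,0],[0,0,0]],"grip":[4,4,4,4,4,4,4]}'; python3 plan.py .6652 .0686 .012 95.3
```

```text
time: 5.6
position: [0.6669, 0.0693, 0.0225]
orientation: [0.001, -0.045, 0.999, -0.0]
contact_force: [0.6, -0.4, -3.0]
finger_gap: 0.0508
t 5.6 pos [0.6669 0.0693 0.0225] axis 95.2 tilt [1.2e-03 2.0e-04 1.0e+00] shift cm [ 0.18 -0.06  1.05] tool-z turn -0.1 gap 0.0508 j [-0.07  0.84  1.22 -0.    1.08 -1.73] F [ 0.6 -0.4 -3. ]
```

```bash
python3 -m pendant '{"linear":[[0.1,0,0.5],[0,0,0.3],[0,0,0.2],[0,0,0]],"turn":[[0,0,0],[0,0,0],[0,0,0],[0,0,0]],"grip":[4,4,4,4]}'; python3 plan.py .6652 .0686 .012 95.3
```

```text
time: 6.0
position: [0.6655, 0.0692, 0.0115]
orientation: [-0.0, -0.045, 0.999, 0.0]
contact_force: [0.6, 0.6, -1.9]
finger_gap: 0.0503
t 6.0 pos [0.6655 0.0692 0.0115] axis 95.2 tilt [-2.e-04 -0.e+00  1.e+00] shift cm [ 0.04 -0.06 -0.05] tool-z turn -0.1 gap 0.0503 j [-0.07  0.86  1.23 -0.    1.06 -1.73] F [ 0.6  0.6 -1.9]
```

```bash
python3 -m pendant '{"linear":[[0,0,0],[0,0,0],[0,0,0],[0,0,-1],[0,0,-3],[0,0,-4],[0,0,-4],[0,0,-3]],"turn":[[0,0,0],[0,0,0],[0,0,0],[0,0,0],[0,0,0],[0,0,0],[0,0,0],[0,0,0]],"grip":[5.9,5.9,5.9,5.9,5.9,5.9,5.9,5.9]}'; python3 plan.py .512 -.1385 .1 160.5; python3 - <<'E'
from h import *
s=snap("top","f_top"); t=s["color"][95:235,110:410,::-1]; cv2.imwrite("pics/f_z.png",cv2.resize(t,(750,350),interpolation=cv2.INTER_CUBIC))
s=snap("wrist","f_wrist")
E
```

```text
time: 6.8
position: [0.666, 0.0692, 0.1656]
orientation: [0.002, -0.045, 0.999, -0.0]
contact_force: [0.1, -0.2, 0.1]
finger_gap: 0.059
t 6.8 pos [0.666  0.0692 0.1656] axis 95.2 tilt [3.5e-03 6.0e-04 1.0e+00] shift cm [ 17.24 -19.29   6.51] tool-z turn -65.3 gap 0.059 j [-0.07  0.69  1.1  -0.    1.34 -1.73] F [ 0.1 -0.2  0.1]
```

View pics/f_wrist.png

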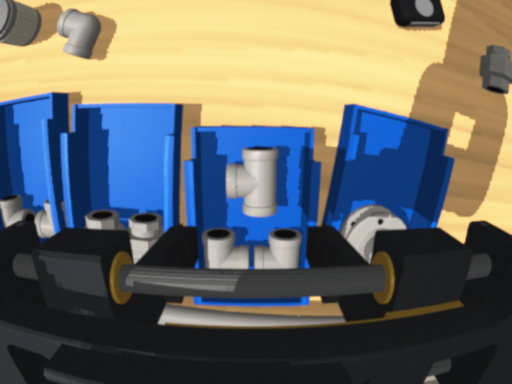

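```bash
python3 -m pendant '{"linear":[[1.6,-1.8,0],[2.2,-2.5,0],[2.2,-2.5,0],[2.2,-2.5,0],[2.2,-2.5,0],[2.2,-2.5,0],[2.2,-2.5,0],[2.2,-2.5,0],[0,0,0],[0,0,0]],"turn":[[0,0,0],[0,0,0],[0,0,0],[0,0,0],[0,0,0],[0,0,0],[0,0,0],[0,0,0],[0,0,8.2],[0,0,8.2]],"grip":[7.5,7.5,7.5,7.5,7.5,7.5,7.5,7.5,7.5,7.5]}';python3 -m pendant '{"linear":[[0,0,0],[0,0,0],[0,0,0],[0,0,0],[0,0,0],[0,0,0],[0,0,0],[0,0,0],[0,0,0],[0,0,0]],"turn":[[0,0,8.2],[0,0,8.2],[0,0,8.2],[0,0,8.2],[0,0,8.2],[0,0,8.2],[0,0,8.2],[0,0,8.2],[0,0,8.2],[0,0,8.2]],"grip":[7.5,7.5,7.5,7.5,7.5,7.5,7.5,7.5,7.5,7.5]}'; python3 plan.py .512 -.1385 .007 160.5;
```

```text
time: 7.9
position: [0.5131, -0.1391, 0.1617]
orientation: [-0.0, 0.101, 0.995, 0.0]
contact_force: [-1.1, 0.2, -0.6]
finger_gap: 0.075
time: 8.9
position: [0.5135, -0.1382, 0.1616]
orientation: [-0.0, 0.729, 0.685, -0.0]
contact_force: [-1.4, -0.1, 0.7]
finger_gap: 0.0751
t 8.9 pos [ 0.5135 -0.1382  0.1616] axis -3.5 tilt [-2.e-04  4.e-04  1.e+00] shift cm [-0.04 -0.14 15.46] tool-z turn 16.0 gap 0.0751 j [-0.48  0.4   1.59 -0.    1.16 -0.42] F [-1.4 -0.1  0.7]
```

```bash
python3 -m pendant '{"linear":[[0,-0.1,0],[0,0,0],[0,0,0]],"turn":[[0,0,8],[0,0,8],[0,0,0]],"grip":[7.5,7.5,7.5]}'; python3 - <<'E'
from h import *
s=snap("wrist","g_wrist")
print(proj(s,[[.512,-.1385,.018],[.486,-.244,.066]],True))
E
python3 plan.py .512 -.1385 .007 160.5
```

```text
time: 9.2
position: [0.5126, -0.1382, 0.1616]
orientation: [-0.0, 0.815, 0.579, -0.0]
contact_force: [-0.1, 0.1, 0.3]
finger_gap: 0.075
[[250.92139535 183.85891684]
 [261.42912578 302.93967298]]
t 9.25 pos [ 0.5126 -0.1382  0.1616] axis -19.0 tilt [-0.e+00  3.e-04  1.e+00] shift cm [-0.04 -0.04 15.46] tool-z turn 0.5 gap 0.0749 j [-0.48  0.4   1.59 -0.    1.16 -0.15] F [-1.   0.3 -0.2]
```

View pics/g_wrist.png

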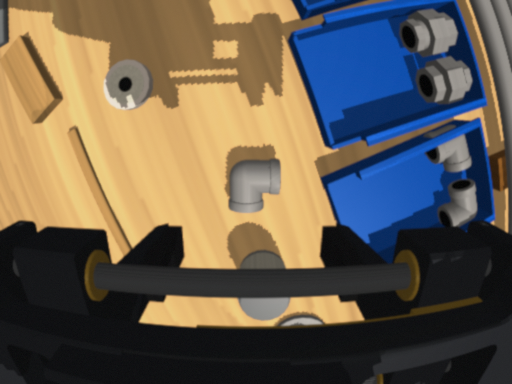

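```bash
python3 -m pendant '{"linear":[[0,0.2,3],[0,0,4],[0,0,4],[0,0,2.5],[0,0,1.2],[0,0,0.7],[0,0,0],[0,0,0],[0,0,0],[0,0,0]],"turn":[[0,0,0],[0,0,0],[0,0,0],[0,0,0],[0,0,0],[0,0,0],[0,0,0],[0,0,0],[0,0,0],[0,0,0]],"grip":[7.5,7.5,7.5,7.5,7.5,7.5,7.5,4,4,4]}'; python3 plan.py .512 -.1385 .007 160.5; python3 -m pendant '{"linear":[[0,0,0],[0,0,-2],[0,0,-4],[0,0,-4],[0,0,-1]],"turn":[[0,0,0],[0,0,0],[0,0,0],[0,0,0],[0,0,0]],"grip":[4,4,4,4,4]}'; python3 plan.py .6386 -.2165 .1 94.2
```

```text
time: 10.25
position: [0.515, -0.1392, 0.0085]
orientation: [0.001, 0.815, 0.579, 0.0]
contact_force: [-2.8, 0.6, 2.3]
finger_gap: 0.053
t 10.25 pos [ 0.515  -0.1392  0.0085] axis -19.2 tilt [ 2.0e-04 -1.2e-03  1.0e+00] shift cm [-0.04 -0.3   0.15] tool-z turn 0.3 gap 0.053 j [-0.48  0.63  1.7  -0.    0.82 -0.15] F [-2.8  0.6  2.3]
time: 10.75
position: [0.516, -0.1396, 0.1215]
orientation: [0.003, 0.815, 0.579, 0.001]
contact_force: [0.7, -0.6, -1.3]
finger_gap: 0.0509
t 10.75 pos [ 0.516  -0.1396  0.1215] axis -19.2 tilt [ 9.0e-04 -6.3e-03  1.0e+00] shift cm [-3.23 14.09  2.24] tool-z turn 66.6 gap 0.0509 j [-0.48  0.45  1.63  0.    1.06 -0.15] F [ 0.7 -0.6 -1.3]
```

```bash
python3 -m pendant '{"linear":[[-0.8,3.5,0],[-0.8,3.5,0],[-0.8,3.5,0],[-0.8,3.5,0],[0,0,0],[0,0,0],[0,0,0],[0,0,0],[0,0,0],[0,0,0]],"turn":[[0,0,0],[0,0,0],[0,0,0],[0,0,0],[0,0,8.3],[0,0,8.3],[0,0,8.3],[0,0,8.3],[0,0,8.3],[0,0,8.3]],"grip":[4,4,4,4,4,4,4,4,4,4]}'; python3 -m pendant '{"linear":[[0,0,0],[0,0,1],[0,0,2],[0,0,2],[0,0,1],[0,0,0]],"turn":[[0,0,8.3],[0,0,8.3],[0,0,0],[0,0,0],[0,0,0],[0,0,0]],"grip":[4,4,4,4,4,4]}';  python3 plan.py .6386 -.2165 .012 94.2
```

```text
time: 11.75
position: [0.6358, -0.215, 0.1159]
orientation: [-0.001, 0.984, 0.179, -0.001]
contact_force: [0.4, 0.2, -2.9]
finger_gap: 0.0503
time: 12.35
position: [0.6353, -0.2147, 0.0553]
orientation: [-0.001, 0.999, 0.038, -0.002]
contact_force: [0.4, 0.9, -1.8]
finger_gap: 0.0505
t 12.35 pos [ 0.6353 -0.2147  0.0553] axis -85.6 tilt [0.0035 0.0023 1.    ] shift cm [0.33 0.21 4.33] tool-z turn 0.2 gap 0.0505 j [-0.5   0.81  1.2  -0.    1.14  0.99] F [ 0.4  0.9 -1.8]
```

```bash
python3 -m pendant '{"linear":[[0.3,0.2,1.8],[0,0,1],[0,0,0.6],[0,0,0.4],[0,0,0],[0,0,0]],"turn":[[0,0,0],[0,0,0],[0,0,0],[0,0,0],[0,0,0],[0,0,0]],"grip":[4,4,4,4,4,4]}';  python3 plan.py .6386 -.2165 .0125 94.2
```

```text
time: 12.95
position: [0.6397, -0.2171, 0.0201]
orientation: [0.0, 0.999, 0.038, 0.0]
contact_force: [0.1, 0.5, -2.7]
finger_gap: 0.0505
t 12.95 pos [ 0.6397 -0.2171  0.0201] axis -85.6 tilt [-6.e-04 -4.e-04  1.e+00] shift cm [-0.1  -0.07  0.76] tool-z turn 0.2 gap 0.0505 j [-0.5   0.86  1.2  -0.    1.08  0.99] F [ 0.1  0.5 -2.7]
```

```bash
python3 -m pendant '{"linear":[[-0.1,0,0.4],[0,0,0.2],[0,0,0.1],[0,0,0]],"turn":[[0,0,0],[0,0,0],[0,0,0],[0,0,0]],"grip":[4,4,4,4]}';  python3 plan.py .6386 -.2165 .0125 94.2
```

```text
time: 13.35
position: [0.6385, -0.2171, 0.0127]
orientation: [-0.0, 0.999, 0.038, -0.0]
contact_force: [-0.5, 0.5, -2.7]
finger_gap: 0.0506
t 13.35 pos [ 0.6385 -0.2171  0.0127] axis -85.6 tilt [0. 0. 1.] shift cm [ 0.02 -0.06  0.02] tool-z turn 0.2 gap 0.0506 j [-0.5   0.87  1.21  0.    1.07  0.99] F [-0.5  0.5 -2.7]
```

```bash
python3 -m pendant '{"linear":[[0,0,0.1],[0,0,0],[0,0,0],[0,0,0],[0,0,-1],[0,0,-3],[0,0,-4],[0,0,-4],[0,0,-3],[0,0,0]],"turn":[[0,0,0],[0,0,0],[0,0,0],[0,0,0],[0,0,0],[0,0,0],[0,0,0],[0,0,0],[0,0,0],[0,0,0]],"grip":[4,5.9,5.9,5.9,5.9,5.9,5.9,5.9,5.9,5.9]}'; python3 plan.py .4915 .3608 .18 87; python3 - <<'E'
from h import *
s=snap("wrist","i_wrist")
E
```

```text
time: 14.35
position: [0.6401, -0.2178, 0.1677]
orientation: [0.002, 0.999, 0.038, 0.004]
contact_force: [0.7, 0.1, -0.1]
finger_gap: 0.0586
t 14.35 pos [ 0.6401 -0.2178  0.1677] axis -85.6 tilt [-0.0079 -0.0051  1.    ] shift cm [-10.35 -58.83  -1.61] tool-z turn 7.4 gap 0.0586 j [-0.5   0.7   1.08  0.    1.35  0.99] F [ 0.7  0.1 -0.1]
```

View pics/i_wrist.png

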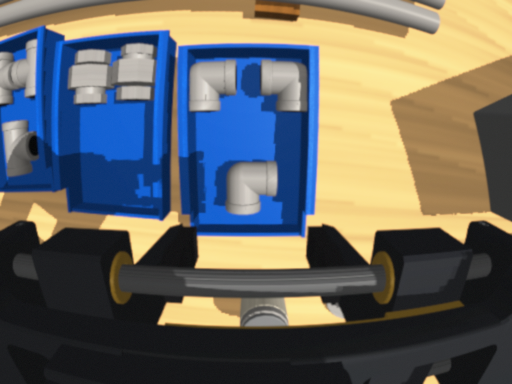

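```bash
python3 -m pendant '{"linear":[[-0.6,-3.4,-0.5],[-0.7,-4,-0.5],[-0.7,-4,0],[-0.7,-4,0],[-0.7,-4,0],[-0.7,-4,0],[-0.7,-4,0],[-0.7,-4,0],[-0.7,-4,0],[-0.7,-4,0]],"turn":[[0,0,0],[0,0,0],[0,0,0],[0,0,0],[0,0,0],[0,0,0],[0,0,0],[0,0,0],[0,0,0],[0,0,0]],"grip":[7.5,7.5,7.5,7.5,7.5,7.5,7.5,7.5,7.5,7.5]}'; python3 -m pendant '{"linear":[[-0.7,-4,0],[-0.7,-4,0],[-0.7,-4,0],[-0.7,-4,0],[-0.6,-3.4,0],[0,0,0],[0,0,0]],"turn":[[0,0,0],[0,0,0],[0,0,0],[0,0,0],[0,0,0],[0,0,7.4],[0,0,0]],"grip":[7.5,7.5,7.5,7.5,7.5,7.5,7.5]}';  python3 plan.py .4915 .3608 .007 87; python3 - <<'E'
from h import *
s=snap("wrist","j_wrist")
print(proj(s,[[.4915,.3608,.024]],True))
E
```

```text
time: 15.4
position: [0.5383, 0.1719, 0.1708]
orientation: [0.0, 0.999, 0.038, -0.001]
contact_force: [0.8, -0.8, 0.1]
finger_gap: 0.075
time: 16.1
position: [0.4898, 0.3618, 0.1705]
orientation: [0.001, 1.0, -0.026, -0.001]
contact_force: [-0.4, -0.0, -0.5]
finger_gap: 0.0753
t 16.1 pos [0.4898 0.3618 0.1705] axis -93.0 tilt [ 0.0019 -0.0011  1.    ] shift cm [ 0.21  0.07 16.35] tool-z turn 0.0 gap 0.0753 j [ 0.44  0.55  1.32 -0.    1.27  2.07] F [-0.4 -0.  -0.5]
[[252.82695258 180.8818816 ]]
```

View pics/j_wrist.png

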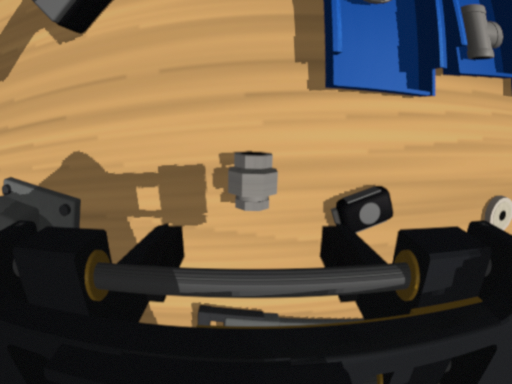

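```bash
python3 -m pendant '{"linear":[[0.2,0.1,3.5],[0,0,4],[0,0,4],[0,0,2.5],[0,0,1.5],[0,0,0.7],[0,0,0],[0,0,0],[0,0,0],[0,0,0]],"turn":[[0,0,0],[0,0,0],[0,0,0],[0,0,0],[0,0,0],[0,0,0],[0,0,0],[0,0,0],[0,0,0],[0,0,0]],"grip":[7.5,7.5,7.5,7.5,7.5,7.5,7.5,4,4,4]}'; python3 plan.py .4915 .3608 .007 87; python3 -m pendant '{"linear":[[0,0,0],[0,0,-2],[0,0,-4],[0,0,-4],[0,0,-1]],"turn":[[0,0,0],[0,0,0],[0,0,0],[0,0,0],[0,0,0]],"grip":[4,4,4,4,4]}'; python3 plan.py .6504 -.0708 .12 91.2
```

```text
time: 17.15
position: [0.493, 0.3604, 0.0106]
orientation: [-0.0, 1.0, -0.026, 0.001]
contact_force: [-0.6, -0.4, -0.5]
finger_gap: 0.0534
t 17.15 pos [0.493  0.3604 0.0106] axis -93.0 tilt [-1.4e-03  7.0e-04  1.0e+00] shift cm [-0.15 -0.03  0.36] tool-z turn 0.0 gap 0.0534 j [ 0.44  0.75  1.44 -0.    0.95  2.06] F [-0.6 -0.4 -0.5]
time: 17.65
position: [0.494, 0.3609, 0.1238]
orientation: [-0.001, 1.0, -0.026, 0.003]
contact_force: [0.9, -0.0, -2.2]
finger_gap: 0.0477
t 17.65 pos [0.494  0.3609 0.1238] axis -93.0 tilt [-0.0059  0.0031  1.    ] shift cm [17.87 42.3   0.35] tool-z turn -4.2 gap 0.0477 j [ 0.44  0.6   1.37 -0.    1.16  2.06] F [ 0.9 -0.  -2.2]
```

```bash
python3 -m pendant '{"linear":[[1.5,3.5,0],[1.6,3.8,0],[1.6,3.8,0],[1.6,3.8,0],[1.6,3.8,0],[1.6,3.8,0],[1.6,3.8,0],[1.6,3.8,0],[1.6,3.8,0],[1.6,3.8,0]],"turn":[[0,0,0],[0,0,0],[0,0,0],[0,0,0],[0,0,0],[0,0,0],[0,0,0],[0,0,0],[0,0,0],[0,0,0]],"grip":[4,4,4,4,4,4,4,4,4,4]}'; python3 -m pendant '{"linear":[[1.6,3.8,0],[0.3,0.8,0],[0,0,1],[0,0,2],[0,0,2],[0,0,1],[0,0,0]],"turn":[[0,0,0],[0,0,0],[0,0,-4.2],[0,0,0],[0,0,0],[0,0,0],[0,0,0]],"grip":[4,4,4,4,4,4,4]}';  python3 plan.py .6504 -.0708 .0155 91.2
```

```text
time: 18.65
position: [0.6313, -0.0261, 0.1178]
orientation: [-0.0, 1.0, -0.026, -0.001]
contact_force: [1.3, 1.1, -2.9]
finger_gap: 0.048
time: 19.35
position: [0.6471, -0.0709, 0.0574]
orientation: [-0.001, 1.0, 0.011, -0.002]
contact_force: [-0.0, -0.3, -3.4]
finger_gap: 0.0477
t 19.35 pos [ 0.6471 -0.0709  0.0574] axis -88.8 tilt [0.004  0.0013 1.    ] shift cm [0.35 0.   4.19] tool-z turn 0.0 gap 0.0477 j [-0.29  0.76  1.27  0.    1.11  1.26] F [-0.  -0.3 -3.4]
```

```bash
python3 -m pendant '{"linear":[[0.2,0,1.8],[0,0,1],[0,0,0.6],[0,0,0.4],[0,0,0],[0,0,0]],"turn":[[0,0,0],[0,0,0],[0,0,0],[0,0,0],[0,0,0],[0,0,0]],"grip":[4,4,4,4,4,4]}';  python3 plan.py .6504 -.0708 .0145 91.2
```

```text
time: 19.95
position: [0.6505, -0.0716, 0.0221]
orientation: [0.0, 1.0, 0.011, 0.0]
contact_force: [-0.2, -0.3, -2.5]
finger_gap: 0.0477
t 19.95 pos [ 0.6505 -0.0716  0.0221] axis -88.8 tilt [-7.e-04 -2.e-04  1.e+00] shift cm [-0.01 -0.08  0.76] tool-z turn 0.0 gap 0.0477 j [-0.29  0.81  1.28 -0.    1.05  1.26] F [-0.2 -0.3 -2.5]
```

```bash
python3 -m pendant '{"linear":[[0,0,0.4],[0,0,0.2],[0,0,0.1],[0,0,0],[0,0,0]],"turn":[[0,0,0],[0,0,0],[0,0,0],[0,0,0],[0,0,0]],"grip":[4,4,4,4,4]}';  python3 plan.py .6504 -.0708 .0145 91.2
```

```text
time: 20.45
position: [0.6503, -0.0715, 0.0148]
orientation: [0.0, 1.0, 0.01, 0.0]
contact_force: [0.0, -0.3, -2.8]
finger_gap: 0.0477
t 20.45 pos [ 0.6503 -0.0715  0.0148] axis -88.8 tilt [-1.e-04 -1.e-04  1.e+00] shift cm [ 0.02 -0.07  0.03] tool-z turn 0.0 gap 0.0477 j [-0.29  0.82  1.28 -0.    1.03  1.26] F [ 0.  -0.3 -2.8]
```

```bash
python3 -m pendant '{"linear":[[0,0,0.1],[0,0,0]],"turn":[[0,0,0],[0,0,0]],"grip":[4,4]}'; python3 -m pendant '{"linear":[[0,0,0],[0,0,0],[0,0,0],[0,0,-1],[0,0,-3],[0,0,-4],[0,0,-4],[0,0,-3],[0,0,0]],"turn":[[0,0,0],[0,0,0],[0,0,0],[0,0,0],[0,0,0],[0,0,0],[0,0,0],[0,0,0],[0,0,0]],"grip":[5.7,5.7,5.7,5.7,5.7,5.7,5.7,5.7,5.7]}'; python3 plan.py .501 -.3615 .17 90; python3 - <<'E'
from h import *
s=snap("wrist","k_wrist")
E
```

```text
time: 20.65
position: [0.6504, -0.0716, 0.0145]
orientation: [0.0, 1.0, 0.011, 0.0]
contact_force: [-1.6, 1.2, 3.5]
finger_gap: 0.0477
time: 21.55
position: [0.652, -0.0719, 0.1695]
orientation: [0.001, 1.0, 0.011, 0.004]
contact_force: [-0.6, -0.5, -0.4]
finger_gap: 0.0568
t 21.55 pos [ 0.652  -0.0719  0.1695] axis -88.8 tilt [-0.0088 -0.0028  1.    ] shift cm [-15.7   28.63  -0.11] tool-z turn 1.2 gap 0.0568 j [-0.29  0.65  1.16  0.    1.32  1.26] F [-0.6 -0.5 -0.4]
```

View pics/k_wrist.png

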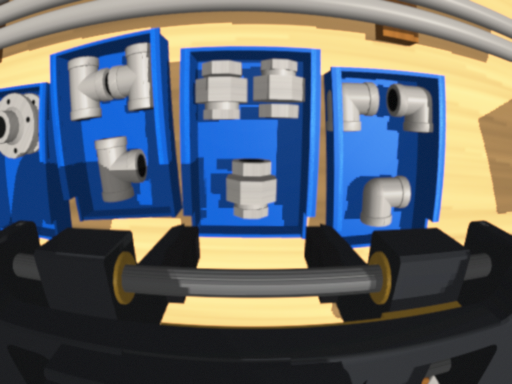

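```bash
python3 -m pendant '{"linear":[[-1.5,3,0],[-1.8,3.2,0],[-1.8,3.2,0],[-1.8,3.2,0],[-1.8,3.2,0],[-1.8,3.2,0],[-1.8,3.2,0],[-1.8,3.2,0],[-1.6,3.2,0],[0,0,0]],"turn":[[0,0,0],[0,0,0],[0,0,0],[0,0,0],[0,0,0],[0,0,0],[0,0,0],[0,0,0],[0,0,0],[0,0,0]],"grip":[6.6,6.6,6.6,6.6,6.6,6.6,6.6,6.6,6.6,6.6]}'; python3 plan.py .501 -.3615 .013 90; python3 - <<'E'
from h import *
s=snap("wrist","l_wrist")
print(proj(s,[[.501,-.3615,.03],[.486,-.244,.066]],True))
E
```

```text
time: 22.6
position: [0.497, -0.3638, 0.1624]
orientation: [-0.0, 1.0, 0.008, -0.001]
contact_force: [0.9, -0.7, -0.3]
finger_gap: 0.0662
t 22.6 pos [ 0.497  -0.3638  0.1624] axis -89.1 tilt [1.7e-03 8.0e-04 1.0e+00] shift cm [ 0.43 -0.21 14.94] tool-z turn 0.9 gap 0.0662 j [-0.82  0.58  1.31 -0.    1.26  0.73] F [ 0.9 -0.7 -0.3]
[[249.85843738 181.72421956]
 [120.68140006 205.10987288]]
```

View pics/l_wrist.png

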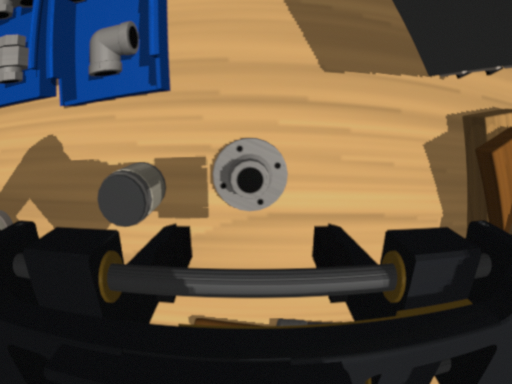

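```bash
python3 -m pendant '{"linear":[[0.6,-0.2,3],[0,0,4],[0,0,3.5],[0,0,2.2],[0,0,1.2],[0,0,0.6],[0,0,0],[0,0,0]],"turn":[[0,0,0],[0,0,0],[0,0,0],[0,0,0],[0,0,0],[0,0,0],[0,0,0],[0,0,0]],"grip":[6.6,6.6,6.6,6.6,6.6,6.6,6.6,6.6]}'; python3 plan.py .503 -.3615 .013 90
```

```text
time: 23.45
position: [0.5058, -0.3588, 0.0198]
orientation: [0.001, 1.0, 0.011, 0.001]
contact_force: [-0.4, -0.8, 0.1]
finger_gap: 0.0658
t 23.45 pos [ 0.5058 -0.3588  0.0198] axis -88.8 tilt [-0.0012 -0.0013  1.    ] shift cm [-0.28  0.26  0.68] tool-z turn 1.2 gap 0.0658 j [-0.81  0.75  1.41  0.    0.98  0.74] F [-0.4 -0.8  0.1]
```

```bash
python3 -m pendant '{"linear":[[-0.2,0.2,0.5],[0,0,0.1],[0,0,0],[0,0,0],[0,0,0],[0,0,0],[0,0,0],[0,0,0]],"turn":[[0,0,0],[0,0,0],[0,0,0],[0,0,0],[0,0,0],[0,0,0],[0,0,0],[0,0,0]],"grip":[6.6,6.6,3,3,3,3,3,3]}'; python3 plan.py .503 -.3615 .013 90; python3 -m pendant '{"linear":[[0,0,0],[0,0,-2],[0,0,-4],[0,0,-4],[0,0,-1],[0,0,0]],"turn":[[0,0,0],[0,0,0],[0,0,0],[0,0,0],[0,0,0],[0,0,0]],"grip":[3,3,3,3,3,3]}'; python3 plan.py .6334 .2176 .14 86.8
```

```text
time: 24.25
position: [0.5033, -0.3608, 0.0129]
orientation: [0.0, 1.0, 0.01, 0.0]
contact_force: [-0.7, -0.2, 0.3]
finger_gap: 0.0377
t 24.25 pos [ 0.5033 -0.3608  0.0129] axis -88.8 tilt [-3.e-04 -4.e-04  1.e+00] shift cm [-0.04  0.07 -0.01] tool-z turn 1.2 gap 0.0377 j [-0.81  0.76  1.41 -0.    0.97  0.74] F [-0.7 -0.2  0.3]
time: 24.85
position: [0.5035, -0.3608, 0.1233]
orientation: [0.001, 1.0, 0.011, 0.001]
contact_force: [-0.6, 0.3, -3.9]
finger_gap: 0.0374
t 24.85 pos [ 0.5035 -0.3608  0.1233] axis -88.8 tilt [-0.0011 -0.0011  1.    ] shift cm [ 14.21 -57.55  -1.72] tool-z turn 4.4 gap 0.0374 j [-0.81  0.62  1.34  0.    1.18  0.74] F [-0.6  0.3 -3.9]
```

```bash
python3 -m pendant '{"linear":[[0.8,-3.4,-1],[0.9,-3.8,-0.7],[1,-3.9,0],[1,-3.9,0],[1,-3.9,0],[1,-3.9,0],[1,-3.9,0],[1,-3.9,0],[1,-3.9,0],[1,-3.9,0]],"turn":[[0,0,0],[0,0,0],[0,0,0],[0,0,0],[0,0,0],[0,0,0],[0,0,0],[0,0,0],[0,0,0],[0,0,0]],"grip":[3,3,3,3,3,3,3,3,3,3]}'; python3 -m pendant '{"linear":[[1,-3.9,0],[1,-3.9,0],[0.9,-3.9,0],[0.9,-3.9,0],[0.7,-3.5,0],[0,0,1],[0,0,1],[0,0,0]],"turn":[[0,0,0],[0,0,0],[0,0,0],[0,0,0],[0,0,0],[0,0,4.4],[0,0,0],[0,0,0]],"grip":[3,3,3,3,3,3,3,3]}';  python3 plan.py .6334 .2176 .0175 86.8; python3 - <<'E'
from h import *
s=snap("top","m_top");snap("wrist","m_wrist"); cv2.imwrite("pics/m_z.png",cv2.resize(s["color"][95:235,110:410,::-1],(750,350),interpolation=cv2.INTER_CUBIC))
E
```

```text
time: 25.85
position: [0.5912, 0.0271, 0.1368]
orientation: [-0.0, 1.0, 0.01, -0.002]
contact_force: [1.3, -0.5, -2.1]
finger_gap: 0.0373
time: 26.65
position: [0.6317, 0.2164, 0.1158]
orientation: [0.001, 1.0, -0.027, -0.003]
contact_force: [-0.3, 0.3, -2.6]
finger_gap: 0.0369
t 26.65 pos [0.6317 0.2164 0.1158] axis -93.1 tilt [ 0.0064 -0.0015  1.    ] shift cm [ 0.23 -0.14  9.83] tool-z turn 0.1 gap 0.0369 j [ 0.16  0.74  1.16 -0.    1.25  1.78] F [-0.3  0.3 -2.6]
```

View pics/m_wrist.png

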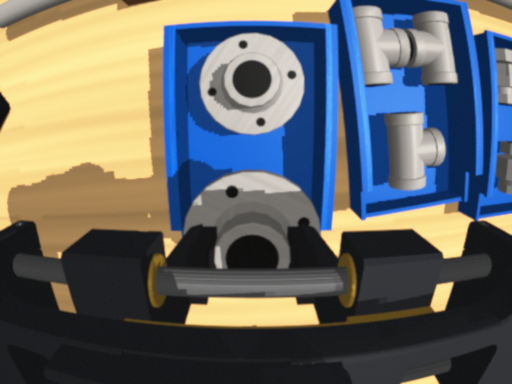

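```bash
python3 -m pendant '{"linear":[[0.1,-0.1,2],[0,0,3],[0,0,2],[0,0,1],[0,0,0.5],[0,0,0.2],[0,0,0],[0,0,0]],"turn":[[0,0,0],[0,0,0],[0,0,0],[0,0,0],[0,0,0],[0,0,0],[0,0,0],[0,0,0]],"grip":[3,3,3,3,3,3,3,3]}';  python3 plan.py .6334 .2176 .017 86.8
```

```text
time: 27.55
position: [0.6347, 0.2182, 0.0337]
orientation: [-0.0, 1.0, -0.028, 0.001]
contact_force: [0.3, -0.1, -1.4]
finger_gap: 0.0369
t 27.55 pos [0.6347 0.2182 0.0337] axis -93.2 tilt [-1.6e-03  3.0e-04  1.0e+00] shift cm [-0.13  0.07  1.67] tool-z turn 0.0 gap 0.0369 j [0.16 0.83 1.21 0.   1.1  1.78] F [ 0.3 -0.1 -1.4]
```

```bash
python3 -m pendant '{"linear":[[-0.1,0,0.7],[0,0,0.4],[0,0,0.2],[0,0,0.1],[0,0,0],[0,0,0]],"turn":[[0,0,0],[0,0,0],[0,0,0],[0,0,0],[0,0,0],[0,0,0]],"grip":[3,3,3,3,3,3]}';  python3 plan.py .6334 .2176 .017 86.8
```

```text
time: 28.15
position: [0.6333, 0.2182, 0.0189]
orientation: [-0.0, 1.0, -0.028, 0.0]
contact_force: [-0.1, -1.4, -3.1]
finger_gap: 0.0372
t 28.15 pos [0.6333 0.2182 0.0189] axis -93.2 tilt [-3.e-04  1.e-04  1.e+00] shift cm [0.01 0.06 0.19] tool-z turn 0.0 gap 0.0372 j [0.16 0.85 1.22 0.   1.07 1.78] F [-0.1 -1.4 -3.1]
```

```bash
python3 -m pendant '{"linear":[[0,0,0.1],[0,0,0.1],[0,0,0],[0,0,0]],"turn":[[0,0,0],[0,0,0],[0,0,0],[0,0,0]],"grip":[3,3,3,3]}'; python3 -m pendant '{"linear":[[0,0,0],[0,0,0],[0,0,0],[0,0,-1],[0,0,-3],[0,0,-4],[0,0,-4],[0,0,-4],[0,0,0],[0,0,0]],"turn":[[0,0,0],[0,0,0],[0,0,0],[0,0,0],[0,0,0],[0,0,0],[0,0,0],[0,0,0],[0,0,0],[0,0,0]],"grip":[5,5,5,5,5,5,5,5,5,5]}'; python3 - <<'E'
from h import *
s=snap("wrist","n_wrist")
E
```

```text
time: 28.55
position: [0.6333, 0.2182, 0.0169]
orientation: [-0.0, 1.0, -0.028, 0.0]
contact_force: [-0.6, 0.1, -1.5]
finger_gap: 0.0375
time: 29.55
position: [0.6333, 0.2182, 0.1777]
orientation: [-0.0, 1.0, -0.028, 0.001]
contact_force: [-0.6, 0.6, 0.0]
finger_gap: 0.0503
```

View pics/n_wrist.png

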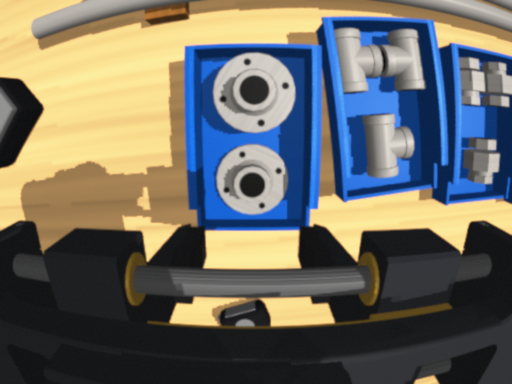

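```bash
python3 -m pendant '{"linear":[[-2,0,-1],[-3.5,0,0],[-3.5,0,0],[-3.5,0,0],[-3,0,0],[-2,0,0],[0,0,0],[0,0,0],[0,0,0],[0,0,0]],"turn":[[0,0,0],[0,0,0],[0,0,0],[0,0,0],[0,0,0],[0,0,0],[0,0,0],[0,0,0],[0,0,0],[0,0,0]],"grip":[5,5,5,5,5,5,5,5,5,5]}'; python3 - <<'E'
from h import *
s=snap("top","o_top"); a=cv2.resize(s["color"][95:235,110:410,::-1],(642,300),interpolation=cv2.INTER_CUBIC)
s=snap("scene","o_scene"); b=cv2.resize(s["color"][150:300,110:431,::-1],(642,300),interpolation=cv2.INTER_CUBIC)
cv2.imwrite("pics/o_z.png",np.vstack([a,b]))
E
```

```text
time: 30.6
position: [0.4592, 0.2278, 0.1863]
orientation: [0.0, 1.0, -0.028, -0.0]
contact_force: [-0.0, -0.7, 0.0]
finger_gap: 0.05
```

View pics/o_z.png

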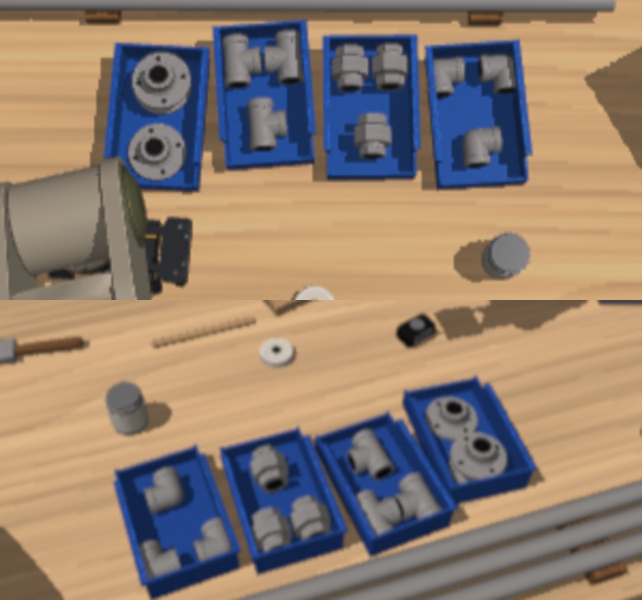

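All four fittings lie flat in the front halves of the matching trays, the tin stands upright, and the gripper is clear of everything.

```bash
python3 -c "from workcell import ticket; print(ticket.hand_in())"
```

```text
the job is handed in; nothing more can be done
None
```

I put the tee, elbow, union and flange, in that order, into the front halves of their matching trays. I let go of each one and handed the job in at about 31 s of the 106 s allowed.

- **Placing:** the last top and scene pictures, and wrist pictures after each release, show every fitting flat on its tray floor. None is on the rim or the stock.
- **Tin and gripper:** the tin is still upright where it stood. The gripper is 19 cm up with nothing in it, and the wrist force reads near zero.
- **Forces:** they were only a few newtons wherever I read them.
- **Disagreements:**
  - The networks took the tee for an elbow once in the top view, and I settled that by looking at the picture.
  - The pose fits from the two cameras differed by up to about 5 mm. The wrist picture before each grasp agreed with the poses I used to within about 4 mm.
  - The scene-view fits failed for the flange, tee and union trays, so I placed those three from the top view only.

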